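Lay the condiment row on the hall's serving table

ROBOT

A 6-joint arm with a two-finger parallel gripper is mounted at the origin on the work surface. World frame = base frame: x ahead of the robot, y to its left, z up, the work surface at z = 0. Lengths are in m, angles in rad, forces in N, time in s.
With the tool pointing down it reaches from about 0.35 to 0.85 m from the base axis. Payload 8.1 kg.
Tool frame: the origin (TCP) lies midway between the tips of the shut fingers; the grasp point (between the pads) lies 19 mm behind it; z points along the fingers, y is the line along which they close (so a half turn about z gives the same grasp; the last joint's range is limited). The gripper opens to 93 mm and grips with 3 to 60 N. Pads are 15 mm wide; open, the fingers measure 128 mm over their backs; the gripper's body (75 mm by 188 mm) begins 65 mm behind the grasp point.
Start: joints at [-1.292, 0.13, 1.488, -0, 1.523, -0.085], TCP at [0.214, -0.561, 0.181] pointing down, gripper open.
Joint ranges: [-2.96, 2.96], [-0.89, 2.26], [0.02, 2.5], [-1.34, 4.48], [0, 2.73], [-2.66, 2.66]. Speed limits (rad/s): [2.39, 2.39, 2.79, 3.14, 3.14, 3.14].

INTERFACE

Orientations are given as [roll, pitch, yaw] about the fixed x, y, z axes, in that order (R = Rz(yaw) Ry(pitch) Rx(roll)).
In Python, from cell import bot gives the robot as it stands.
- The arm moves only by the shell command python3 -m jog 'ROWS'. ROWS is JSON, one flat list of numbers, 5 for each row, row after row: the shift along the tool's x, y, z in cm, then the turn about the tool's z in degrees, then the finger opening in cm, from 0 to 9.3. In form: [tx, ty, tz, yaw, claw, tx, ty, tz, yaw, claw, ...]. A call has 1 to 5 rows; each row is the pose to reach, as a shift and turn from the pose commanded when the call began, along the tool's axes at that moment; what a row does not reach only later rows make up. A row lasts 1/12 s, in which the tool goes at most 41.7 mm and 7.16 degrees, less where a joint would pass 70% of its speed; a pose out of reach is approached as far as the arm can. A call with a gripper value outside its range is refused whole. The fingers move at their own pace and stop on an object; the grip force is fixed at half the most. Time passes only in rows, so rows that repeat a pose let the fingers close. It gives the time, the measured TCP pose, the force, the opening and the grip force at its end, in the units of the state.
- bot.sense(): the state, without advancing time (a new reading comes with each control period).
- bot.snapshot(name): name is "scene" or "top" or "wrist"; returns the picture (420x560x3 uint8, red, green, blue); there is no depth.
- bot.camera_params(name): a dict with "fx", "fy", "cx", "cy" (pixels), "R" (3x3) and "t" (3): a world point X has camera coordinates R X + t; the wrist camera has in their place "T_tool_cam" (4x4, takes a point from camera to tool coordinates, whose origin is the TCP and whose axes are the flange's). Camera axes: x right, y down, z forward; pixel columns grow to the right and rows downward; lengths in m; the calibration is good to about 2 mm. A picture is of the moment at which its call begins: read the wrist's pose just before it. camera_params takes no time and is no camera call.
- bot.job_done(): hands the job in; it is judged then, once.
The state is a dict: "time_s": time; "q": joint angles; "dq": joint speeds; "joint_efforts": joint torques, N m; "eef_pos": TCP position; "tool_rot": TCP orientation; "ft_force": force on the tool from outside, world axes, zero at the start; "wrist_torque": the same for the moment, N m; "gripper_width": finger opening in m; "grip_force": force on a finger pad.
Only numpy, scipy, OpenCV 4.12 (cv2) and the standard library are available. Lean on these libraries where they do the work, as an engineer would, in place of code of your own. Each camera call takes 0.05 s, during which the arm holds its last target. There are 200 camera calls.

TASK

Lay out the condiments for the hall dinner: stand the open steel sauce pot in the middle of the round coaster with the small lid that fits it seated on top, and the salt shaker in the middle of the square coaster. Stand the pepper mill on the bare table midway between the two coasters, in line with them. Everything ends upright and let go; leave the larger lid, the relish jar and the sauce bottle where they are.

Things in the scene. Friction and masses are not known exactly. Their poses are not given: they have to be found in the camera images.
- sauce_pot_center (a point): Open, straight-sided round steel sauce pot without handles, outer diameter 62 mm, height 50 mm, wall 3 mm (mouth 56 mm), empty, about 0.16 kg, standing upright on the table. The point is its centre, 25 mm above its underside; z up its axis.
- small_lid_knob (a point): Smaller of two steel lids with black upright knobs, right way up on the table, 46 mm high, 70 g. From below: plug 48 mm across (42 at its foot), 6 mm high, that drops into the pot; flange 66 mm across, 4 mm thick, that rests on the rim; knob 18 mm across, 36 mm tall. Point: on the knob's axis, 34 mm above the lowest face, 12 mm below the top; 53 mm above the pot's centre when seated. z up.
- salt_shaker_center (a point): Salt shaker: round glass body with white salt inside and a domed steel cap, 85 mm tall, 44 mm in diameter at the foot tapering to 38 mm at 60 mm height, cap 40 mm; about 0.14 kg, standing upright. The point is its centre, 42.5 mm above its underside; z up.
- pepper_mill_center (a point): Pepper mill of dark turned wood, 100 mm tall, foot 48 mm in diameter, waist 34 mm in diameter from 32 to 68 mm height, round head up to 44 mm; about 0.18 kg, standing upright. The point is its centre, 50 mm above its underside, in the waist; z up.
- round_coaster_top (a point): Fixed to the table. Round cork coaster, 100 mm in diameter, 5 mm thick. The point is the centre of its top face; its y axis lies along the line through both coasters' centres (towards or away from the square one). The coasters' centres are 240 mm apart.
- square_coaster_top (a point): Fixed to the table. Square cork coaster, 90 x 90 mm, 5 mm thick, turned the same way as the round one. The point is the centre of its top face.
- large_lid_knob (a point): The larger of the two steel lids, flange 94 mm in diameter, with the same black knob (18 mm in diameter, top 46 mm above the table); it does not fit the pot and stays where it lies. The point is on the knob's axis, 34 mm above the lid's lowest face.
- relish_jar_center (a point): Relish jar, green glass with a white cap, 64 mm in diameter, 85 mm tall; a bystander. The point is its centre, 42.5 mm above its underside.
- sauce_bottle_center (a point): Red squeeze bottle of sauce with a white nozzle, 58 mm in diameter, 155 mm tall; a bystander. The point is its centre, 77.5 mm above its underside.

How it is judged:
At the end, for the whole second after the job is handed in: All upright and at rest: pot on the round coaster and salt on the square one, within 15 mm of centre; small lid seated level on the pot, within 8 mm of its axis; mill on the table within 15 mm of the line of the coasters' centres and 105 to 135 mm from each (horizontal distance between sauce_pot_center and round_coaster_top below 0.015 m and height (world z) of sauce_pot_center between 0.026 and 0.034 m and angle between each of sauce_pot_center, small_lid_knob, salt_shaker_center, pepper_mill_center's own z axis and vertical below 0.1 rad and horizontal distance between small_lid_knob and sauce_pot_center below 0.008 m and z of small_lid_knob in the frame of sauce_pot_center between 0.048 and 0.058 m and horizontal distance between salt_shaker_center and square_coaster_top below 0.015 m and height (world z) of salt_shaker_center between 0.0435 and 0.0515 m and x of pepper_mill_center in the frame of round_coaster_top between -0.015 and 0.015 m and horizontal distance between pepper_mill_center and round_coaster_top between 0.105 and 0.135 m and horizontal distance between pepper_mill_center and square_coaster_top between 0.105 and 0.135 m and height (world z) of pepper_mill_center between 0.046 and 0.054 m and linear speed of each of sauce_pot, small_lid, salt_shaker, pepper_mill below 0.02 m/s); the robot touches nothing.
It fails at once if the larger lid is shifted by more than 20 mm or tipped (distance of large_lid_knob from where it was at the start of the episode above 0.02 m or angle between large_lid_knob's own z axis and vertical above 0.35 rad).
It fails at once if the relish jar is shifted by more than 20 mm or tipped (distance of relish_jar_center from where it was at the start of the episode above 0.02 m or angle between relish_jar_center's own z axis and vertical above 0.35 rad).
It fails at once if the sauce bottle is shifted by more than 20 mm or tipped (distance of sauce_bottle_center from where it was at the start of the episode above 0.02 m or angle between sauce_bottle_center's own z axis and vertical above 0.35 rad).
It also fails if it takes over 120 s, if anything falls off the work surface, if the arm or the gripper's body presses on something with over 40 N, if the wrist force passes 120 N, or if a joint passes its speed limit or range.

## Working session

There is one attempt and no reset: what is moved stays moved. The work goes in short steps, Python scripts to look and compute and a shell command to move; the robot and the scene stay as the last step left them, time stands still between calls to the robot, and variables do not carry over. Pictures are saved under pics/ and viewed, at most 14 in all, crops included, and the job is handed in when it is done.

```bash
mkdir -p pics; ls; python3 - <<'E'
from cell import bot
import cv2
for n in ("scene","top"):
    cv2.imwrite(f"pics/{n}0.png",cv2.cvtColor(bot.snapshot(n),cv2.COLOR_RGB2BGR))
    print(n,bot.camera_params(n))
print(bot.camera_params("wrist"))
print(bot.sense())
E
```

```text
pics
scene {'fx': 538.7912783290499, 'fy': 538.7912783290499, 'cx': 273.5527939652202, 'cy': 205.42757591947924, 'R': array([[ 0.31167689,  0.95007343, -0.01476464],
       [ 0.74778418, -0.25484245, -0.61308575],
       [-0.58623914,  0.1800439 , -0.78987839]]), 't': array([-0.14327508, -0.35026719,  1.90315335])}
top {'fx': 449.1981703512439, 'fy': 449.1981703512439, 'cx': 275.6198162759577, 'cy': 214.09088457689515, 'R': array([[-0.00737868, -0.99995244,  0.00637737],
       [-0.99232304,  0.00653473, -0.12350016],
       [ 0.12345261, -0.00723968, -0.99232406]]), 't': array([0.00335984, 0.51780536, 1.09305125])}
{'fx': 318.44358901366513, 'fy': 318.44358901366513, 'cx': 279.9028495359732, 'cy': 216.23231775199113, 'T_tool_cam': array([[-1.61189535e-03, -9.61495371e-01, -2.74816398e-01,
         7.71244636e-02],
       [ 9.99997797e-01, -1.18033800e-03, -1.73571257e-03,
         1.74190787e-04],
       [ 1.34450337e-03, -2.74818590e-01,  9.61495156e-01,
        -2.03387548e-01],
       [ 0.00000000e+00,  0.00000000e+00,  0.00000000e+00,
         1.00000000e+00]])}
{'time_s': 0.1, 'q': array([-1.29241381e+00,  1.31111600e-01,  1.48918386e+00, -4.06664058e-05,
        1.52298046e+00, -8.54175465e-02]), 'dq': array([ 0.00018804, -0.00115507, -0.00202956,  0.00143488,  0.00032599,
       -0.00029741]), 'joint_efforts': array([ 1.40510372e-03, -5.61340213e+01, -4.93097985e+01,  7.71302660e-02,
        2.91116838e-02, -8.59168608e-05]), 'eef_pos': array([ 0.21333184, -0.56017191,  0.17966948]), 'tool_rot': array([-3.13991206e+00, -1.03136767e-04,  3.63801955e-01]), 'ft_force': array([-0.37487348, -0.09744163,  0.37674032]), 'wrist_torque': array([-0.00368747,  0.04719245,  0.04018056]), 'grip_force': 0.0, 'gripper_width': 0.09259147631200809}
```

View pics/top0.png

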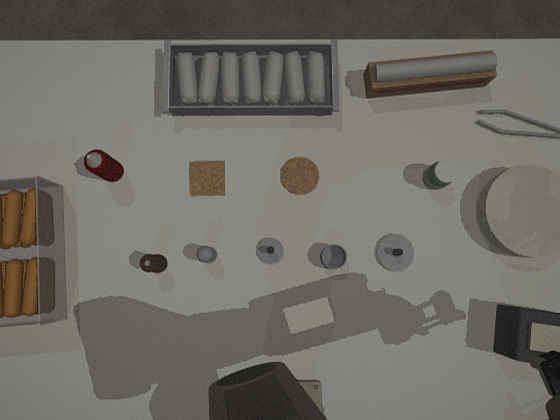

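View pics/scene0.png

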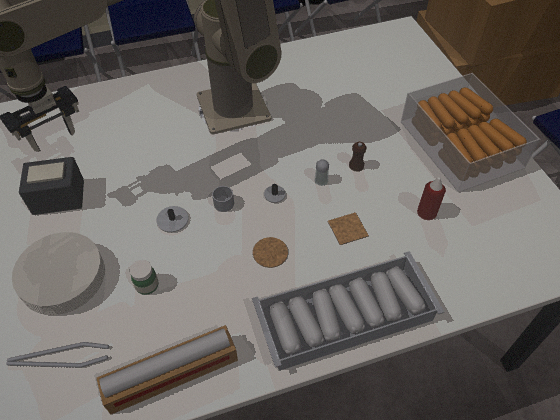

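The top view shows, as (column, row): bottle (105,165), square coaster (207,178), round coaster (300,175), jar (437,175), mill (153,263), salt (207,254), small lid (269,250), pot (333,256) and large lid (394,252). The scene view shows the same things unobstructed: pot (223,199), small lid knob (275,189), salt (322,171), mill (358,155) and large lid (172,216).

```bash
cat > h.py <<'E'
import numpy as np, cv2
from scipy.spatial.transform import Rotation as Ro
from cell import bot
def cam(n):
    p=bot.camera_params(n)
    if n!="wrist": return p,p["R"],p["t"]
    s=bot.sense(); T=p["T_tool_cam"]
    R=Ro.from_euler("xyz",s["tool_rot"]).as_matrix()
    Rw=R@T[:3,:3]; c=R@T[:3,3]+s["eef_pos"]
    return p,Rw.T,-Rw.T@c
def ray(c,uv,z):
    p,R,t=c
    d=R.T@np.array([(uv[0]-p["cx"])/p["fx"],(uv[1]-p["cy"])/p["fy"],1]); o=-R.T@t
    return (o+d*(z-o[2])/d[2])[:2]
def blobs(img,mask,mn=30):
    cs,_=cv2.findContours(mask.astype(np.uint8),cv2.RETR_EXTERNAL,cv2.CHAIN_APPROX_NONE)
    return [c for c in cs if cv2.contourArea(c)>mn]
E
cat .gitignore 2>/dev/null; python3 - <<'E'
from h import *
im=cv2.imread("pics/top0.png"); hsv=cv2.cvtColor(im,cv2.COLOR_BGR2HSV)
c=cam("top")
m=cv2.inRange(hsv,(8,70,60),(25,255,255)); m=cv2.morphologyEx(m,cv2.MORPH_CLOSE,np.ones((5,5)))
P=[]
for b in blobs(im,m,400):
    (u,v),wh,a=cv2.minAreaRect(b); 
    M=cv2.moments(b);u,v=M["m10"]/M["m00"],M["m01"]/M["m00"]
    if 150<v<200 and 150<u<350: P.append(ray(c,(u,v),.005)); print(u,v,wh,a,P[-1])
if len(P)==2: print("dist",np.linalg.norm(P[0]-P[1]))
for n,uv,z in [("mill",(150,263),.095),("salt",(207,254),.08),("lid",(270,249),.046),("pot",(333,255),.05),("large",(397,252),.046),("jar",(437,175),.05),("bottle",(95,160),.15)]:
    print(n,ray(c,uv,z))
cv2.imwrite("pics/crop0.png",cv2.resize(im[150:285,130:420],None,fx=2.7,fy=2.7,interpolation=cv2.INTER_CUBIC))
E
```

```text
207.0274914089347 177.81518003884653 (34.0, 34.0) 90.0 [0.61699591 0.17643425]
299.31033943375564 175.1809791959956 (36.0, 37.0) 90.0 [ 0.62250458 -0.06266686]
dist 0.23916456131581873
mill [0.39718421 0.29347954]
salt [0.41766384 0.16334015]
lid [0.43000285 0.01424771]
pot [ 0.41412411 -0.13933057]
large [ 0.42045526 -0.297095  ]
jar [ 0.61130961 -0.40388177]
bottle [0.62948671 0.40940484]
```

View pics/crop0.png

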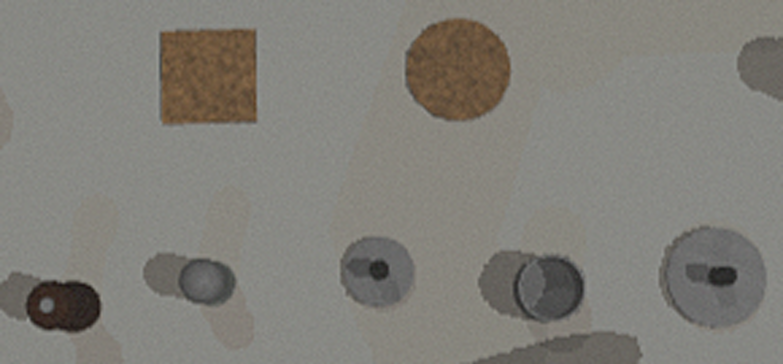

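Measurements: square coaster (0.617, 0.176), round coaster (0.6225, -0.063), 239 mm apart (240 nominal). The crop shows the small lid's knob at crop (380,269), pot rim centre at (550,288), salt cap at (209,282) and mill head at (47,306). I'll turn the tool to yaw 90° while raising it, so tool x = world +y and tool y = world +x.

```bash
python3 -m jog '[0,0,-4,-7,9.3,0,0,-7,-14,9.3,0,0,-7,-21,9.3,0,0,-7,-28,9.3,0,0,-7,-34.6,9.3]'
python3 -m jog '[0,0,0,-7,9.3,0,0,0,-14,9.3,0,0,0,-21,9.3,0,0,0,-28,9.3,0,0,0,-34.6,9.3]'
python3 -m jog '[20,10,0,0,9.3,20,10,0,0,9.3,20,10,0,0,9.3,20,10,0,0,9.3,20,10,0,0,9.3]'
python3 -m jog '[20,10,0,0,9.3,20,10,0,0,9.3,20,10,0,0,9.3,20,10,0,0,9.3,20,10,0,0,9.3]'
```

```text
time_s: 0.52
eef_pos: [0.2136, -0.5609, 0.2511]
tool_rot: [3.141, 0.0, 0.974]
ft_force: [0.5, 0.5, 0.5]
gripper_width: 0.0931
grip_force: 0.0
time_s: 0.93
eef_pos: [0.2134, -0.5604, 0.25]
tool_rot: [-3.141, -0.001, 1.578]
ft_force: [-0.2, -0.4, -0.2]
gripper_width: 0.0928
grip_force: 0.0
time_s: 1.35
eef_pos: [0.3068, -0.3724, 0.25]
tool_rot: [-3.141, -0.001, 1.571]
ft_force: [0.7, 0.1, -0.5]
gripper_width: 0.0927
grip_force: 0.0
time_s: 1.77
eef_pos: [0.3998, -0.1859, 0.2504]
tool_rot: [-3.142, -0.0, 1.571]
ft_force: [0.7, -0.4, 0.0]
gripper_width: 0.0933
grip_force: 0.0
```

```bash
python3 -m jog '[7,5,0,0,9.3,7,5,0,0,9.3,7,5,0,0,9.3,7,5,0,0,9.3,7,5,0,0,9.3]'
python3 - <<'E'
from h import *
c=cam("wrist"); im=bot.snapshot("wrist"); np.savez("w1.npz",im=im,R=c[1],t=c[2])
cv2.imwrite("pics/w1.png",cv2.cvtColor(im,cv2.COLOR_RGB2BGR))
for n,X in [("pot",(.414,-.139,.05)),("lid",(.43,.014,.046)),("salt",(.418,.163,.08)),("rc",(.6225,-.0627,.005)),("sc",(.617,.1764,.005))]:
    x=c[1]@np.array(X)+c[2]; print(n,x[0]/x[2]*c[0]["fx"]+c[0]["cx"],x[1]/x[2]*c[0]["fy"]+c[0]["cy"])
print(bot.sense()["eef_pos"])
E
```

```text
time_s: 2.18
eef_pos: [0.4492, -0.1178, 0.2502]
tool_rot: [-3.14, 0.0, 1.573]
ft_force: [0.0, -0.4, -0.0]
gripper_width: 0.093
grip_force: 0.0
pot 252.6747862352636 203.50833192973707
lid 263.5204804262498 76.97748655239928
salt 247.01037196556032 -97.4465976183719
rc 405.9908578109528 141.84470629958292
sc 423.64401120796583 -68.31315078803519
[ 0.44895839 -0.11853152  0.25030222]
```

View pics/w1.png

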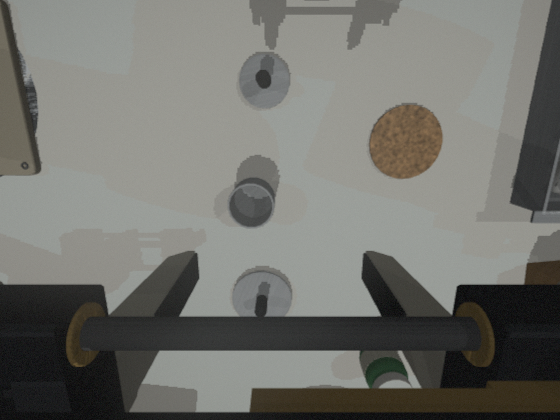

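The wrist view has the pot rim centred at about (251,206), the small lid's knob top at (263,79) and the round coaster at (405.5,141). All three lie within 3 px of where the top-view positions predict. I'll refine with rays from both views.

```bash
python3 - <<'E'
from h import *
w=np.load("w1.npz"); cw=(bot.camera_params("wrist"),w["R"],w["t"]); ct=cam("top")
im=w["im"]; hsv=cv2.cvtColor(im,cv2.COLOR_RGB2HSV)
m=cv2.morphologyEx(cv2.inRange(hsv,(8,70,60),(25,255,255)),cv2.MORPH_CLOSE,np.ones((5,5)))
for b in blobs(im,m,800):
    M=cv2.moments(b);u,v=M["m10"]/M["m00"],M["m01"]/M["m00"]
    if u<450 and v<200: print("round w",u,v,ray(cw,(u,v),.005))
g=cv2.cvtColor(im,cv2.COLOR_RGB2GRAY)
k=blobs(im,g[60:100,240:290]<70,20)
for b in k: print("knob w",cv2.minEnclosingCircle(b))
print("lid knob w",ray(cw,(263,79),.046),"top",ray(ct,(270.7,249.6),.046))
print("pot w",ray(cw,(251,206),.05),"top",ray(ct,(333.7,256.7),.05))
print("pot rim edges w",ray(cw,(229,206),.05),ray(cw,(274,206),.05))
cv2.imwrite("pics/w1c.png",cv2.cvtColor(cv2.resize(im[40:240,200:320],None,fx=3,fy=3,interpolation=cv2.INTER_CUBIC),cv2.COLOR_RGB2BGR))
E
```

```text
round w 405.5110228729784 141.1885262853125 [ 0.62174604 -0.0618227 ]
knob w ((23.0, 18.5), 9.013978004455566)
lid knob w [0.42935307 0.01178313] top [0.428524  0.0125419]
pot w [ 0.41173603 -0.14234765] top [ 0.40998296 -0.14094276]
pot rim edges w [ 0.38299893 -0.14237125] [ 0.44177541 -0.14232297]
```

View pics/w1c.png

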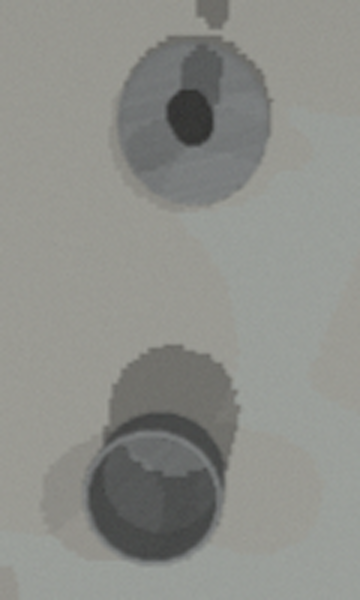

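```bash
python3 -m jog '[-2.4,-3.7,0,0,9.3,-2.4,-3.7,4,0,9.3,-2.4,-3.7,8,0,9.3,-2.4,-3.7,12,0,9.3,-2.4,-3.7,16,0,9.3]'
python3 -m jog '[0,0,3,0,9.3,0,0,6,0,9.3,0,0,7.9,0,9.3,0,0,7.9,0,9.3,0,0,7.9,0,9.3]'
python3 -m jog '[0,0,0,0,5,0,0,0,0,5,0,0,0,0,5,0,0,0,0,5,0,0,0,0,5]'
python3 -m jog '[0,0,0,0,5,0,0,0,0,5,0,0,0,0,5,0,0,0,0,5,0,0,0,0,5]'
```

```text
time_s: 2.65
eef_pos: [0.4117, -0.1439, 0.0894]
tool_rot: [3.14, 0.001, 1.568]
ft_force: [-0.4, -1.5, 0.0]
gripper_width: 0.0935
grip_force: 0.0
time_s: 3.07
eef_pos: [0.4109, -0.1427, 0.011]
tool_rot: [-3.139, -0.001, 1.569]
ft_force: [0.5, -0.4, 0.8]
gripper_width: 0.0931
grip_force: 0.0
time_s: 3.48
eef_pos: [0.4132, -0.1422, 0.0125]
tool_rot: [3.14, 0.001, 1.572]
ft_force: [0.0, 0.1, 0.0]
gripper_width: 0.0641
grip_force: 0.0
time_s: 3.9
eef_pos: [0.4132, -0.1421, 0.0122]
tool_rot: [3.14, 0.0, 1.572]
ft_force: [0.6, 0.4, 5.8]
gripper_width: 0.0503
grip_force: 2.7
```

Opening 50 mm doesn't match a 62 mm pot; look before doing anything.

```bash
python3 - <<'E'
from h import *
a=bot.snapshot("wrist"); b=bot.snapshot("scene")[130:290,100:400]; t=bot.snapshot("top")[180:320,220:460]
print(bot.sense()["gripper_width"],bot.sense()["ft_force"])
r=lambda i,s:cv2.resize(i,s,interpolation=cv2.INTER_CUBIC)
o=np.vstack([np.hstack([r(a[150:420],(400,270)),r(t,(400,270))]),r(b,(800,330))[:330]])
cv2.imwrite("pics/g1.png",cv2.cvtColor(o,cv2.COLOR_RGB2BGR))
E
```

```text
0.050340308641635995 [-0.89127106  0.134714    5.01331621]
```

View pics/g1.png

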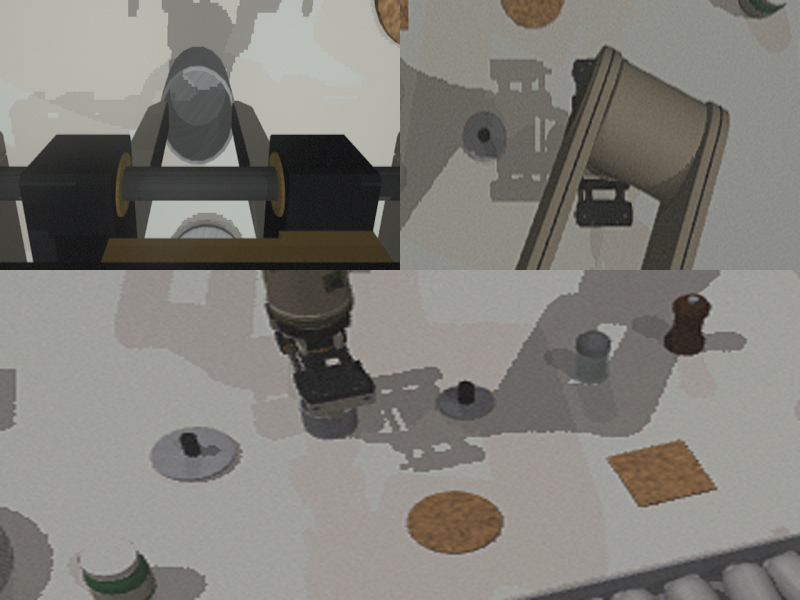

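The pot stands upright but about 18 mm ahead (+y) of the pads, so they closed behind its diameter. I'll open, go up and re-measure.

```bash
python3 -m jog '[0,0,0,0,9.3,0,0,0,0,9.3,0,0,0,0,9.3,0,0,0,0,9.3,0,0,0,0,9.3]'
python3 -m jog '[0,0,0,0,9.3,0,0,0,0,9.3,0,0,0,0,9.3,0,0,-4,0,9.3,0,0,-8,0,9.3]'
python3 -m jog '[0,0,-4,0,9.3,0,0,-8,0,9.3,0,0,-12,0,9.3,0,0,-12,0,9.3,0,0,-12,0,9.3]'
python3 - <<'E'
from h import *
c=cam("wrist"); im=bot.snapshot("wrist"); np.savez("w2.npz",im=im,R=c[1],t=c[2])
for n,X in [("pot",(.4115,-.1415,.05)),("tcp",(.4125,-.142,.03))]:
    x=c[1]@np.array(X)+c[2]; print(n,x[0]/x[2]*c[0]["fx"]+c[0]["cx"],x[1]/x[2]*c[0]["fy"]+c[0]["cy"])
print(bot.sense()["eef_pos"])
cv2.imwrite("pics/w2.png",cv2.cvtColor(cv2.resize(im[0:340,140:420],None,fx=1.75,fy=1.75),cv2.COLOR_RGB2BGR))
E
```

```text
time_s: 4.47
eef_pos: [0.4123, -0.1418, 0.0114]
tool_rot: [-3.141, -0.0, 1.572]
ft_force: [0.3, 0.3, 1.1]
gripper_width: 0.0786
grip_force: 0.4
time_s: 4.88
eef_pos: [0.4093, -0.1404, 0.0895]
tool_rot: [-3.134, -0.003, 1.571]
ft_force: [1.1, -1.3, 0.8]
gripper_width: 0.0931
grip_force: 0.0
time_s: 5.3
eef_pos: [0.4142, -0.1427, 0.2146]
tool_rot: [3.137, 0.002, 1.572]
ft_force: [0.2, 1.0, -0.4]
gripper_width: 0.093
grip_force: 0.0
pot 276.47925788278263 191.82330527587743
tcp 277.3707945760777 188.93904479907002
[ 0.4129348  -0.14214144  0.2121047 ]
```

View pics/w2.png

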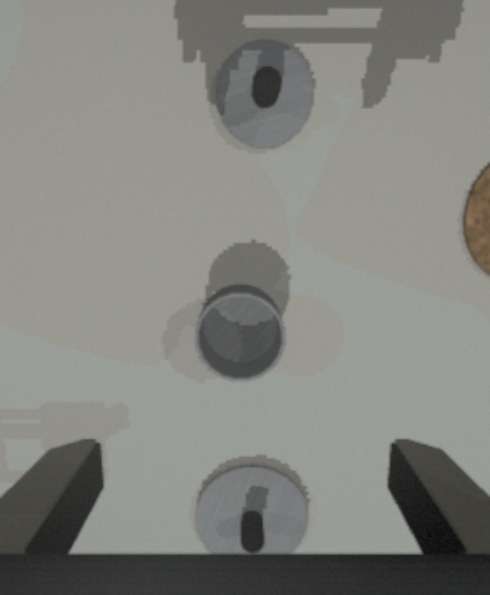

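```bash
python3 - <<'E'
from h import *
p=bot.camera_params("wrist"); Ti=np.linalg.inv(p["T_tool_cam"])
for X in [(0,0,0),(7.5,46.5,0),(-7.5,46.5,0),(7.5,-46.5,0),(7.5,46.5,-38),(-7.5,46.5,-38),(7.5,64,0)]:
    x=Ti@np.append(np.array(X)/1e3,1); print(X,x[0]/x[2]*p["fx"]+p["cx"],x[1]/x[2]*p["fy"]+p["cy"])
x=Ti@np.array([.0,0,-.038,1]); print("pot rim centre if held at tool centre",x[0]/x[2]*p["fx"]+p["cx"],x[1]/x[2]*p["fy"]+p["cy"])
E
```

```text
(0, 0, 0) 279.21959795025344 242.6250354379573
(7.5, 46.5, 0) 348.21629188805343 232.06112920819484
(-7.5, 46.5, 0) 346.96704511319984 252.77309729613296
(7.5, -46.5, 0) 210.1800705616734 232.28342960721073
(7.5, 46.5, -38) 362.2587331410265 253.94540835573977
(-7.5, 46.5, -38) 360.4417458608861 278.3197842850437
(7.5, 64, 0) 374.1936389370009 232.01929399596673
pot rim centre if held at tool centre 279.09730729220706 266.4023485002337
```

The pot hasn't moved: it is seen at (277.7,190.9) and predicted at (276.5,191.8). The open fingertips, though, appear at (195,251) and (363,251), about 37 mm behind where the TCP plane should be. They may have closed on or above the rim. I'll check the fingertip geometry against the opening in free air.

```bash
S='import sys;from h import *;im=bot.snapshot("wrist");print(bot.sense()["gripper_width"]);cv2.imwrite(sys.argv[1],cv2.cvtColor(im,cv2.COLOR_RGB2BGR)[190:420,130:430])'
python3 -c "$S" f93.png
for i in 1; do python3 -m jog '[0,0,0,0,5,0,0,0,0,5,0,0,0,0,5,0,0,0,0,5,0,0,0,0,5]' >/dev/null; done
python3 -m jog '[0,0,0,0,5,0,0,0,0,5,0,0,0,0,5,0,0,0,0,5,0,0,0,0,5]' | grep width
python3 -c "$S" f50.png
python3 -m jog '[0,0,0,0,0,0,0,0,0,0,0,0,0,0,0,0,0,0,0,0,0,0,0,0,0]' >/dev/null
python3 -m jog '[0,0,0,0,0,0,0,0,0,0,0,0,0,0,0,0,0,0,0,0,0,0,0,0,0]' |grep width
python3 -m jog '[0,0,0,0,0,0,0,0,0,0,0,0,0,0,0,0,0,0,0,0,0,0,0,0,0]' |grep -E 'eef|width'
python3 -c "$S" f0.png
python3 -c "
import cv2,numpy as np
a=[cv2.imread(f) for f in('f93.png','f50.png','f0.png')]
cv2.imwrite('pics/fing.png',cv2.resize(np.vstack([np.hstack(a[:2]),np.hstack([a[2],a[2]*0])]),None,fx=1.3,fy=1.3))"
```

```text
0.09297034062352134
gripper_width: 0.0498
0.049876207634752534
gripper_width: 0.0006
eef_pos: [0.4126, -0.1419, 0.2117]
gripper_width: 0.0003
0.0004093704088298643
```

View pics/fing.png

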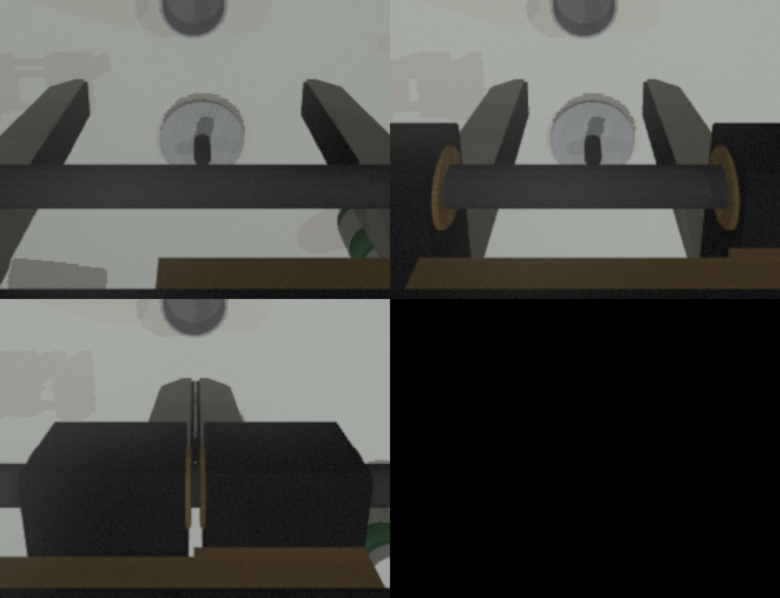

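The gripper slides parallel, with the tips always at row 251. The pixel spacings (165 px for 93 mm, 89 px for 50 mm) put the tips 37 mm short of the reported TCP. That agrees with the fingers having closed on the pot's rim with about 5 N upward. So the real tips are at reported z + 37 mm, and gripping at height h needs a reported z of h − 56 mm. I'll go down in steps, watching the force.

```bash
python3 -m jog '[0,0,0,0,9.3,0,0,0,0,9.3,0,0,0,0,9.3,0,0,0,0,9.3,0,0,0,0,9.3]' >/dev/null
python3 -m jog '[0,0,0,0,9.3,0,0,0,0,9.3,0,0,4,0,9.3,0,0,8,0,9.3,0,0,12,0,9.3]'
python3 -m jog '[0,0,2,0,9.3,0,0,4,0,9.3,0,0,6,0,9.3,0,0,8,0,9.3,0,0,9,0,9.3]'
python3 -m jog '[0,0,1,0,9.3,0,0,1.5,0,9.3,0,0,2,0,9.3,0,0,2.4,0,9.3,0,0,2.4,0,9.3]'
```

```text
time_s: 8.42
eef_pos: [0.4133, -0.1422, 0.0911]
tool_rot: [3.139, 0.001, 1.572]
ft_force: [1.0, 0.8, -0.4]
gripper_width: 0.0625
grip_force: 0.0
time_s: 8.83
eef_pos: [0.4109, -0.1411, -0.0008]
tool_rot: [-3.139, -0.001, 1.572]
ft_force: [-0.7, 0.3, 0.2]
gripper_width: 0.092
grip_force: 0.0
time_s: 9.25
eef_pos: [0.4126, -0.142, -0.0225]
tool_rot: [3.142, 0.0, 1.572]
ft_force: [-1.6, -0.3, 0.3]
gripper_width: 0.0925
grip_force: 0.0
```

No contact at reported z = −0.022, so the offset is confirmed. Close.

```bash
python3 -m jog '[0,0,0,0,5,0,0,0,0,5,0,0,0,0,5,0,0,0,0,5,0,0,0,0,5]' | grep -E "width|grip_f"
python3 -m jog '[0,0,0,0,5,0,0,0,0,5,0,0,0,0,5,0,0,0,0,5,0,0,0,0,5]'
python3 -m jog '[0,0,-1,0,5,0,0,-2,0,5,0,0,-3,0,5,0,0,-4,0,5,0,0,-4,0,5]'
```

```text
gripper_width: 0.0643
grip_force: 0.5
time_s: 10.08
eef_pos: [0.4126, -0.142, -0.0221]
tool_rot: [3.141, 0.0, 1.572]
ft_force: [-2.2, 1.1, 5.1]
gripper_width: 0.0619
grip_force: 30.0
time_s: 10.5
eef_pos: [0.4145, -0.1428, 0.0206]
tool_rot: [3.138, 0.002, 1.572]
ft_force: [0.5, 0.1, -1.9]
gripper_width: 0.0612
grip_force: 30.0
```

Gripped at 62 mm and 30 N, and lifted. Carry it to the round coaster at (0.622, -0.0623).

```bash
python3 -m jog '[0,2,-3,0,5,1,5,-4,0,5,2.5,8,-4,0,5,4,11,-4,0,5,5,14,-4,0,5]' | grep -E eef
python3 -m jog '[1,3,0,0,5,2,5,0,0,5,2.9,6.9,0,0,5,2.9,6.9,0,0,5,2.9,6.9,0,0,5]' 
python3 -m jog '[0,0,2,0,5,0,0,4,0,5,0,0,5.5,0,5,0,0,6.5,0,5,0,0,6.5,0,5]'
python3 - <<'E'
from cell import bot
for _ in range(3): bot.snapshot("top"); print(bot.sense()["eef_pos"])
E
```

```text
eef_pos: [0.5542, -0.0906, 0.0581]
time_s: 11.33
eef_pos: [0.6217, -0.0622, 0.0572]
tool_rot: [-3.141, -0.0, 1.573]
ft_force: [-0.6, -0.7, -1.9]
gripper_width: 0.0617
grip_force: 30.0
time_s: 11.75
eef_pos: [0.6183, -0.0629, -0.0103]
tool_rot: [-3.137, -0.001, 1.571]
ft_force: [-0.1, -0.3, -1.1]
gripper_width: 0.0616
grip_force: 30.0
[ 0.61962332 -0.06300107 -0.00854723]
[ 0.62093801 -0.06305569 -0.00714826]
[ 0.62191592 -0.06316322 -0.00622844]
```

```bash
python3 -m jog '[0,0,0.4,0,5,0,0,0.7,0,5,0,0,0.9,0,5,0,0,1.0,0,5,0,0,1.0,0,5]'
python3 -m jog '[0,0,0,0,5,0,0,0.1,0,5,0,0,0.1,0,5,0,0,0.1,0,5,0,0,0.1,0,5]'
```

```text
time_s: 12.32
eef_pos: [0.6216, -0.0627, -0.017]
tool_rot: [3.142, 0.0, 1.572]
ft_force: [-1.0, 0.4, 1.0]
gripper_width: 0.0617
grip_force: 30.0
time_s: 12.73
eef_pos: [0.6217, -0.0627, -0.0171]
tool_rot: [3.141, 0.0, 1.572]
ft_force: [-5.8, 0.4, 9.7]
gripper_width: 0.062
grip_force: 30.0
```

Touchdown (9.7 N) at the expected height. Release, rise and go above the small lid.

```bash
python3 -m jog '[0,0,0,0,9.3,0,0,0,0,9.3,0,0,0,0,9.3,0,0,0,0,9.3,0,0,0,0,9.3]' | grep -E width
python3 -m jog '[0,0,0,0,9.3,0,0,-2,0,9.3,0,0,-6,0,9.3,0,0,-10,0,9.3,0,0,-14,0,9.3]' | grep -E width
python3 -m jog '[1,-4,-4,0,9.3,2,-8,-6,0,9.3,3,-11,-7,0,9.3,3,-14,-7,0,9.3,3,-15,-7,0,9.3]'
python3 - <<'E'
from h import *
bot.snapshot("top"); bot.snapshot("top")
c=cam("wrist"); im=bot.snapshot("wrist"); np.savez("w3.npz",im=im,R=c[1],t=c[2])
print(bot.sense()["eef_pos"])
for n,X in [("pot",(.622,-.0623,.055)),("lid",(.429,.0125,.046)),("rc",(.622,-.0623,.005))]:
    x=c[1]@np.array(X)+c[2]; print(n,x[0]/x[2]*c[0]["fx"]+c[0]["cx"],x[1]/x[2]*c[0]["fy"]+c[0]["cy"])
cv2.imwrite("pics/w3.png",cv2.cvtColor(cv2.resize(im[60:320,180:560],None,fx=2.1,fy=2.1,interpolation=cv2.INTER_CUBIC),cv2.COLOR_RGB2BGR))
E
```

```text
gripper_width: 0.0897
gripper_width: 0.093
time_s: 13.98
eef_pos: [0.4683, -0.032, 0.1932]
tool_rot: [3.14, 0.0, 1.572]
ft_force: [-0.5, -0.4, 0.8]
gripper_width: 0.0928
grip_force: 0.0
[ 0.47154449 -0.03289263  0.1922563 ]
pot 414.2950809005229 223.78106513855263
lid 240.86067985941094 155.62142465316666
rc 398.2644849277335 212.10343812148716
```

View pics/w3.png

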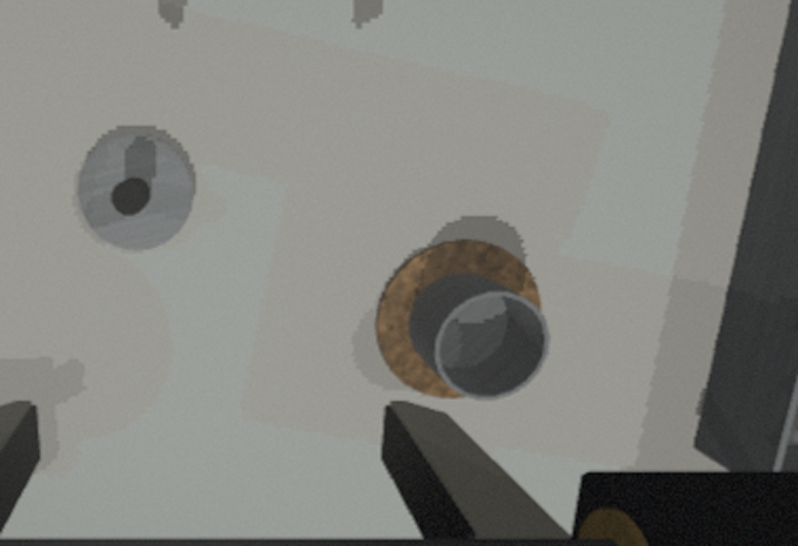

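The pot stands on the round coaster with its rim centre at (414.3,224.3), against a predicted (414.3,223.8). The lid's knob top is at about (241.4,153.6), against a predicted (240.9,155.6).

```bash
python3 - <<'E'
from h import *
w=np.load("w3.npz"); cw=(bot.camera_params("wrist"),w["R"],w["t"]); im=w["im"]
g=cv2.cvtColor(im,cv2.COLOR_RGB2GRAY)
for b in blobs(im,g[130:170,225:260]<65,20):
    (u,v),r=cv2.minEnclosingCircle(b); u+=225;v+=130; print(u,v,r,ray(cw,(u,v),.044))
e=g[112:185,212:278]; print("flange",ray(cw,(245.2,150.2),.01), "pot",ray(cw,(414.3,224.3),.055))
print(bot.sense()["eef_pos"])
E
```

```text
242.5 153.0 9.178879737854004 [0.43064113 0.01512909]
flange [0.43010653 0.01561135] pot [ 0.62207579 -0.06290998]
[ 0.47154449 -0.03289263  0.1922563 ]
```

```bash
python3 -m jog '[3,-3,0,0,6,4.6,-4.2,2,0,6,4.6,-4.2,6,0,6,4.6,-4.2,10,0,6,4.6,-4.2,13,0,6]' | grep eef
python3 -m jog '[0,0,2.5,0,6,0,0,5,0,6,0,0,7,0,6,0,0,8,0,6,0,0,8.2,0,6]' | grep -E "eef|ft"
python3 -m jog '[0,0,0,0,1,0,0,0,0,1,0,0,0,0,1,0,0,0,0,1,0,0,0,0,1]' | grep -E "eef|ft|width"
python3 -m jog '[0,0,0,0,1,0,0,0,0,1,0,0,0,0,1,0,0,0,0,1,0,0,0,0,1]'
python3 -m jog '[0,0,0,0,1,0,0,0,0,1,0,0,0,0,1,0,0,0,0,1,0,0,0,0,1]'
```

```text
eef_pos: [0.4291, 0.0135, 0.0587]
eef_pos: [0.4278, 0.0133, -0.0229]
ft_force: [0.1, 0.1, 0.3]
eef_pos: [0.4305, 0.013, -0.0193]
ft_force: [0.3, -0.1, 0.5]
gripper_width: 0.0313
time_s: 15.8
eef_pos: [0.4297, 0.0131, -0.02]
tool_rot: [3.141, 0.0, 1.572]
ft_force: [-0.8, 0.3, 5.8]
gripper_width: 0.0177
grip_force: 30.0
time_s: 16.22
eef_pos: [0.4297, 0.0131, -0.02]
tool_rot: [3.141, 0.0, 1.572]
ft_force: [-1.3, 0.0, 5.4]
gripper_width: 0.0175
grip_force: 30.0
```

Knob gripped at 17.6 mm. Lift, and measure how it sits in the hand.

```bash
python3 -m jog '[0,0,-2,0,1,0,0,-5,0,1,0,0,-8,0,1,0,0,-10,0,1,0,0,-10,0,1]' 
python3 - <<'E'
from h import *
bot.snapshot("top"); bot.snapshot("top")
c=cam("wrist"); im=bot.snapshot("wrist"); np.savez("w4.npz",im=im,R=c[1],t=c[2])
s=bot.sense(); print(s["eef_pos"],s["gripper_width"])
p=c[0]; Ti=np.linalg.inv(p["T_tool_cam"])
a=np.linspace(0,6.283,73)
o=im.copy()
# predicted flange rim (top face 10 mm above the lid's foot; foot at tool z = +20 mm here)
for dx in (0,):
    P=np.stack([.033*np.cos(a)+dx,.033*np.sin(a),0*a+.020-.0+.0-.010-.020+0.0*a,1+0*a])
    P[2]= -.030  # flange top z=.010 when TCP z=-.020
    x=Ti@P; uv=np.stack([x[0]/x[2]*p["fx"]+p["cx"],x[1]/x[2]*p["fy"]+p["cy"]],1)
    print("pred flange u %.0f-%.0f v %.0f-%.0f"%(uv[:,0].min(),uv[:,0].max(),uv[:,1].min(),uv[:,1].max()))
cv2.imwrite("pics/w4.png",cv2.cvtColor(cv2.resize(im[170:380,150:510],None,fx=2.2,fy=2.2,interpolation=cv2.INTER_CUBIC),cv2.COLOR_RGB2BGR))
E
```

```text
time_s: 16.63
eef_pos: [0.4327, 0.0128, 0.0843]
tool_rot: [3.134, 0.001, 1.572]
ft_force: [0.6, -0.8, -0.3]
gripper_width: 0.0174
grip_force: 30.0
[0.42886042 0.01315145 0.07869619] 0.01744329327443039
pred flange u 223-335 v 206-310
```

View pics/w4.png

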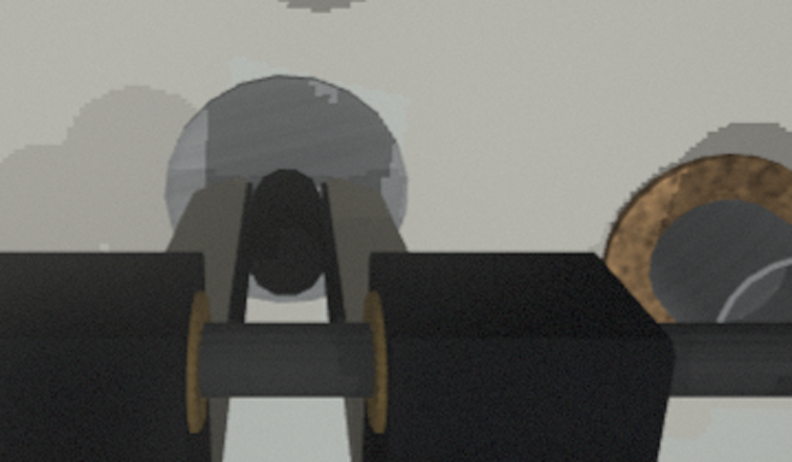

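The lid hangs level. Its flange spans u 225–335 and v 204–306, so it sits about 1.8 mm ahead (+tool x) of the TCP. Target TCP is (0.622, -0.0646).

```bash
python3 -m jog '[-1.5,3.7,0,0,1,-3,7.4,0,0,1,-4.5,11.1,0,0,1,-6,14.8,0,0,1,-7.2,17.7,0,0,1]' | grep eef
python3 -m jog '[-0.6,1.5,0,0,1,-0.6,1.5,1,0,1,-0.6,1.5,2.5,0,1,-0.6,1.5,3.5,0,1,-0.6,1.5,3.8,0,1]' | grep eef
python3 -m jog '[0,0,0,0,1,0,0,0,0,1,0,0,0,0,1,0,0,0,0,1,0,0,0,0,1]'
```

```text
eef_pos: [0.6071, -0.0597, 0.0766]
eef_pos: [0.6176, -0.0638, 0.0368]
time_s: 18.03
eef_pos: [0.6221, -0.0648, 0.0427]
tool_rot: [3.14, 0.0, 1.572]
ft_force: [0.2, -0.0, -1.2]
gripper_width: 0.0173
grip_force: 30.0
```

```bash
python3 -m jog '[0,0,0.4,0,1,0,0,0.7,0,1,0,0,1.0,0,1,0,0,1.2,0,1,0,0,1.2,0,1]' | grep -E "eef|ft"
python3 -m jog '[0,0,0,0,1,0,0,0.1,0,1,0,0,0.2,0,1,0,0,0.2,0,1,0,0,0.2,0,1]'
```

```text
eef_pos: [0.6213, -0.0647, 0.0293]
ft_force: [-0.2, -0.4, -1.2]
time_s: 18.87
eef_pos: [0.6218, -0.0648, 0.0291]
tool_rot: [3.141, 0.0, 1.572]
ft_force: [-5.1, 1.1, 10.5]
gripper_width: 0.0174
grip_force: 30.0
```

Contact at the seated height. Release, rise and move towards the salt.

```bash
python3 -m jog '[0,0,0,0,7,0,0,0,0,7,0,0,0,0,7,0,0,0,0,7,0,0,0,0,7]' | grep -E width
python3 -m jog '[0,0,-2,0,8,0,0,-4,0,8,0,0,-8,0,8,0,0,-12,0,8,0,0,-16,0,8]' | grep -E eef
python3 -m jog '[2,-3,0,0,9.3,5,-6,0,0,9.3,8,-9,0,0,9.3,11,-12,0,0,9.3,13,-14,0,0,9.3]'
python3 - <<'E'
from h import *
bot.snapshot("top"); bot.snapshot("top")
c=cam("wrist"); im=bot.snapshot("wrist"); np.savez("w5.npz",im=im,R=c[1],t=c[2])
print(bot.sense()["eef_pos"])
for n,X in [("knobtop",(.622,-.0628,.095)),("salt",(.418,.163,.08)),("mill",(.397,.293,.095)),("sc",(.617,.1764,.005))]:
    x=c[1]@np.array(X)+c[2]; print(n,x[0]/x[2]*c[0]["fx"]+c[0]["cx"],x[1]/x[2]*c[0]["fy"]+c[0]["cy"])
cv2.imwrite("pics/w5.png",cv2.cvtColor(cv2.resize(im,(800,600),interpolation=cv2.INTER_CUBIC),cv2.COLOR_RGB2BGR))
E
```

```text
gripper_width: 0.0461
eef_pos: [0.6208, -0.0646, 0.1886]
time_s: 20.12
eef_pos: [0.4792, 0.0668, 0.1875]
tool_rot: [-3.141, -0.001, 1.572]
ft_force: [-0.6, 0.6, 0.4]
gripper_width: 0.0929
grip_force: 0.0
[0.4804424  0.06656911 0.18792086]
knobtop 412.60379841720214 326.97196529242524
salt 213.79690749372648 104.75718733569275
mill 173.33081982009423 -75.76076068788146
sc 400.9658728897556 96.96965003568853
```

View pics/w5.png

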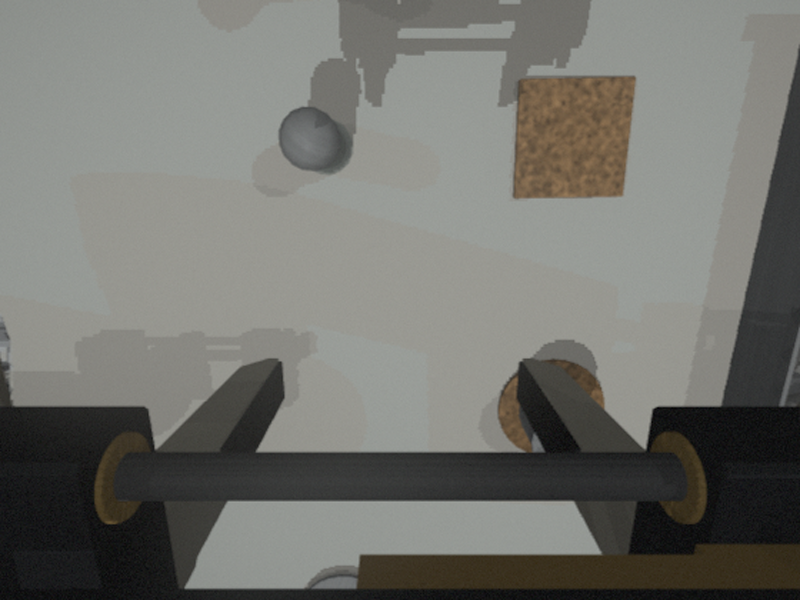

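The salt's cap is centred at view (309,138), i.e. (216.3,96.6) in the picture, and the square coaster at about (402,96). A finger hides the pot here, so I'll check it from above later.

```bash
python3 - <<'E'
from h import *
w=np.load("w5.npz"); cw=(bot.camera_params("wrist"),w["R"],w["t"]); im=w["im"]; ct=cam("top")
hsv=cv2.cvtColor(im,cv2.COLOR_RGB2HSV)
m=cv2.morphologyEx(cv2.inRange(hsv,(8,70,60),(25,255,255)),cv2.MORPH_CLOSE,np.ones((5,5)))
for b in blobs(im,m,800):
    M=cv2.moments(b);u,v=M["m10"]/M["m00"],M["m01"]/M["m00"]
    if v<200: print("sq",u,v,ray(cw,(u,v),.005))
for z in (.06,.068,.075): print("salt",z,ray(cw,(216.3,96.6),z),ray(ct,(207.4,254.4),z))
print(bot.sense()["eef_pos"])
t=bot.snapshot("top"); s=bot.snapshot("scene")
r=lambda i:cv2.resize(i,(400,300),interpolation=cv2.INTER_CUBIC)
cv2.imwrite("pics/c6.png",cv2.cvtColor(np.hstack([r(t[140:215,260:360]),r(s[200:275,220:320])]),cv2.COLOR_RGB2BGR))
E
```

```text
sq 400.529023781369 95.20588621731703 [0.61630249 0.17828407]
salt 0.06 [0.41692397 0.17173729] [0.41742013 0.16527438]
salt 0.068 [0.41842702 0.17107717] [0.41713716 0.16411776]
salt 0.075 [0.4197422  0.17049957] [0.41688955 0.16310572]
[0.4804424  0.06656911 0.18792086]
```

View pics/c6.png

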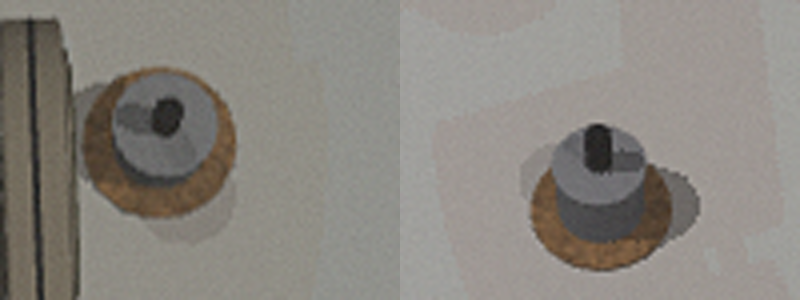

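The lid is seated level and centred on the pot. For the salt, the wrist ray gives y = 0.171. My eye reading in the top view mixed in the foot; corrected for the cap's left edge it gives about 0.170. Use (0.418, 0.1705).

```bash
python3 -m jog '[3.5,-2,0,0,9.3,7,-4,0,0,9.3,10.4,-6.2,1,0,9.3,10.4,-6.2,4,0,9.3,10.4,-6.2,8,0,9.3]' | grep eef
python3 -m jog '[0,0,0,0,9.3,0,0,3,0,9.3,0,0,6,0,9.3,0,0,9,0,9.3,0,0,11.9,0,9.3]' | grep -E "eef|ft"
python3 -m jog '[0,0,0,0,3,0,0,0,0,3,0,0,0,0,3,0,0,0,0,3,0,0,0,0,3]' | grep -E "eef|ft|width"
python3 -m jog '[0,0,0,0,3,0,0,0,0,3,0,0,0,0,3,0,0,0,0,3,0,0,0,0,3]'
python3 -m jog '[0,0,0,0,3,0,0,0,0,3,0,0,0,0,3,0,0,0,0,3,0,0,0,0,3]' | grep -E "eef|ft|width|grip_f"
```

```text
eef_pos: [0.4223, 0.1712, 0.1103]
eef_pos: [0.4212, 0.1684, -0.0111]
ft_force: [-0.7, 0.8, 0.0]
eef_pos: [0.4215, 0.1695, -0.0089]
ft_force: [-0.3, -0.1, 0.3]
gripper_width: 0.0641
time_s: 22.03
eef_pos: [0.4194, 0.1692, -0.011]
tool_rot: [3.141, -0.0, 1.572]
ft_force: [-2.4, -0.2, 5.8]
gripper_width: 0.04
grip_force: 30.1
eef_pos: [0.4194, 0.1692, -0.011]
ft_force: [-1.9, -0.5, 5.7]
gripper_width: 0.0399
grip_force: 30.1
```

Gripped at 40 mm, the right diameter at that height. Carry it to the square coaster.

```bash
python3 -m jog '[0,0,-2,0,3,0,0,-4,0,3,0,3,-6,0,3,0,6,-6,0,3,0.3,9.5,-6,0,3]' | grep eef
python3 -m jog '[0.1,3.5,0,0,3,0.2,6.5,0,0,3,0.3,9,0,0,3,0.35,10.2,0,0,3,0.35,10.2,0,0,3]' | grep eef
python3 -m jog '[0,0,0,0,3,0,0,1,0,3,0,0,3,0,3,0,0,4,0,3,0,0,4.5,0,3]' | grep eef
python3 -m jog '[0,0,0,0,3,0,0,0,0,3,0,0,0,0,3,0,0,0,0,3,0,0,0,0,3]'
```

```text
eef_pos: [0.5159, 0.1723, 0.05]
eef_pos: [0.6181, 0.1754, 0.0477]
eef_pos: [0.6132, 0.1755, 0.0006]
time_s: 24.12
eef_pos: [0.6171, 0.1759, 0.0047]
tool_rot: [3.14, -0.0, 1.572]
ft_force: [-0.1, 0.0, -1.3]
gripper_width: 0.0399
grip_force: 29.9
```

```bash
python3 -m jog '[0,0,0.3,0,3,0,0,0.6,0,3,0,0,0.9,0,3,0,0,1.1,0,3,0,0,1.1,0,3]' | grep -E "eef|ft"
python3 -m jog '[0,0,0,0,3,0,0,0,0,3,0,0,0,0,3,0,0,0,0,3,0,0,0,0,3]' | grep -E "eef|ft"
```

```text
eef_pos: [0.6164, 0.1758, -0.0062]
ft_force: [-5.0, -1.3, 10.2]
eef_pos: [0.6164, 0.1758, -0.0061]
ft_force: [-5.1, -1.2, 9.2]
```

Touchdown at the expected height. Release, rise and look towards the mill.

```bash
python3 -m jog '[0,0,0,0,9.3,0,0,0,0,9.3,0,0,0,0,9.3,0,0,0,0,9.3,0,0,0,0,9.3]' | grep -E width
python3 -m jog '[0,0,-2,0,9.3,0,0,-6,0,9.3,0,0,-10,0,9.3,0,0,-14,0,9.3,0,0,-18,0,9.3]' | grep -E eef
python3 -m jog '[0.5,-4,-2,0,9.3,1,-8,-2,0,9.3,1.5,-12,-2,0,9.3,2,-15,-2,0,9.3,2,-16,-2,0,9.3]'
python3 - <<'E'
from h import *
bot.snapshot("top"); bot.snapshot("top")
c=cam("wrist"); im=bot.snapshot("wrist"); np.savez("w6.npz",im=im,R=c[1],t=c[2])
print(bot.sense()["eef_pos"])
for n,X in [("salt",(.6165,.177,.07)),("mill",(.397,.293,.08))]:
    x=c[1]@np.array(X)+c[2]; print(n,x[0]/x[2]*c[0]["fx"]+c[0]["cx"],x[1]/x[2]*c[0]["fy"]+c[0]["cy"])
cv2.imwrite("pics/w6.png",cv2.cvtColor(cv2.resize(im[0:420],(800,600),interpolation=cv2.INTER_CUBIC),cv2.COLOR_RGB2BGR))
E
```

```text
gripper_width: 0.0682
eef_pos: [0.6158, 0.1757, 0.1742]
time_s: 26.2
eef_pos: [0.4529, 0.1965, 0.1927]
tool_rot: [-3.141, -0.001, 1.573]
ft_force: [-0.2, 0.2, 0.6]
gripper_width: 0.0931
grip_force: 0.0
[0.45616887 0.19588642 0.19307795]
salt 430.43924999930545 218.78198750264443
mill 217.58002007135414 103.05360585307804
```

View pics/w6.png

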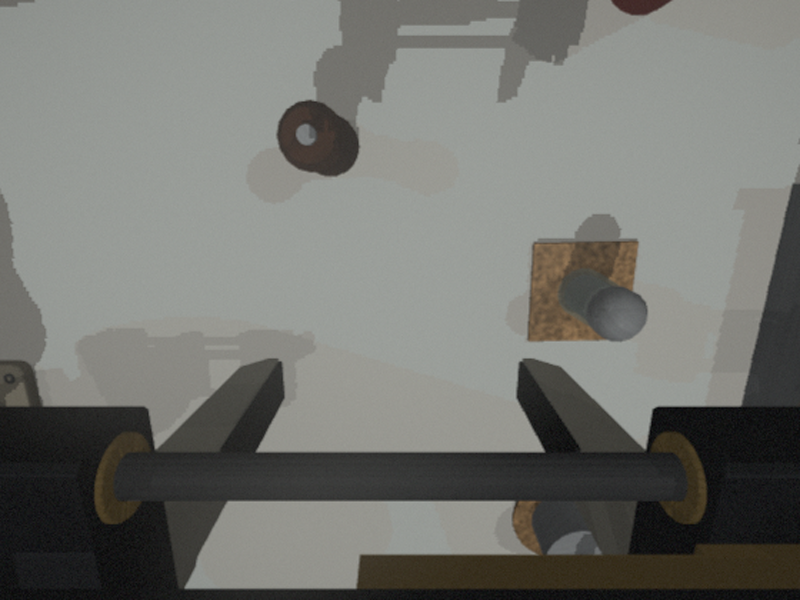

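The salt stands centred on the square coaster, its cap at (430.5,219.8) against a predicted (430.4,218.8). The mill's head centre is at (216.7,95.2) and its foot centre at about (229,101).

```bash
python3 - <<'E'
from h import *
w=np.load("w6.npz"); cw=(bot.camera_params("wrist"),w["R"],w["t"]); ct=cam("top")
print("head w",ray(cw,(216.7,95.2),.082),"knob w",ray(cw,(214.2,93.8),.1),"foot w",ray(cw,(229,101),.01))
print("head t",ray(ct,(150,263.3),.082),"foot t",ray(ct,(158,263.3),.01))
print(bot.sense()["eef_pos"])
a,b=np.array([.622,-.0628]),np.array([.6165,.1775]); print("mid",(a+b)/2)
E
```

```text
head w [0.3969152  0.29974105] knob w [0.39812777 0.29933637] foot w [0.3973218  0.29972292]
head t [0.39670662 0.29698433] foot t [0.39776128 0.29640912]
[0.45616887 0.19588642 0.19307795]
mid [0.61925 0.05735]
```

```bash
python3 -m jog '[3.5,-2,0,0,9.3,7,-4,0,0,9.3,10.2,-5.9,0,0,9.3,10.2,-5.9,2,0,9.3,10.2,-5.9,5,0,9.3]' | grep eef
python3 -m jog '[0,0,3,0,9.3,0,0,6,0,9.3,0,0,9,0,9.3,0,0,12,0,9.3,0,0,14.8,0,9.3]' | grep -E "eef|ft"
python3 -m jog '[0,0,0,0,2.5,0,0,0,0,2.5,0,0,0,0,2.5,0,0,0,0,2.5,0,0,0,0,2.5]' | grep -E "eef|ft|width"
python3 -m jog '[0,0,0,0,2.5,0,0,0,0,2.5,0,0,0,0,2.5,0,0,0,0,2.5,0,0,0,0,2.5]'
python3 -m jog '[0,0,0,0,2.5,0,0,0,0,2.5,0,0,0,0,2.5,0,0,0,0,2.5,0,0,0,0,2.5]' | grep -E "eef|ft|width|grip_f"
```

```text
eef_pos: [0.3996, 0.3009, 0.1455]
eef_pos: [0.398, 0.2973, -0.0074]
ft_force: [-0.3, 0.8, -0.1]
eef_pos: [0.3991, 0.2986, -0.0031]
ft_force: [0.2, 0.8, 0.1]
gripper_width: 0.0642
time_s: 28.02
eef_pos: [0.3975, 0.2979, -0.0047]
tool_rot: [3.141, -0.001, 1.572]
ft_force: [-0.6, 0.3, 4.6]
gripper_width: 0.0412
grip_force: 30.0
eef_pos: [0.3975, 0.2979, -0.0048]
ft_force: [-1.8, -0.5, 4.4]
gripper_width: 0.0415
grip_force: 30.0
```

41 mm is wider than the 34 mm waist, so the pads are catching a flare. Re-grip 6 mm higher and compare.

```bash
python3 -m jog '[0,0,0,0,6,0,0,0,0,6,0,0,0,0,6,0,0,0,0,6,0,0,-0.6,0,6]' | grep -E "width"
python3 -m jog '[0,0,0,0,6,0,0,0,0,2.5,0,0,0,0,2.5,0,0,0,0,2.5,0,0,0,0,2.5]' | grep -E "width"
python3 -m jog '[0,0,0,0,2.5,0,0,0,0,2.5,0,0,0,0,2.5,0,0,0,0,2.5,0,0,0,0,2.5]'
```

```text
gripper_width: 0.0601
gripper_width: 0.0416
time_s: 29.68
eef_pos: [0.3971, 0.2976, 0.0006]
tool_rot: [-3.141, 0.0, 1.572]
ft_force: [-1.3, -0.7, 1.0]
gripper_width: 0.0418
grip_force: 30.0
```

```bash
python3 -m jog '[0,0,0,0,6,0,0,0,0,6,0,0,0,0,6,0,0,0,0,6,0,0,1,0,6]' | grep -E "width"
python3 -m jog '[0,0,0,0,6,0,0,0,0,2.5,0,0,0,0,2.5,0,0,0,0,2.5,0,0,0,0,2.5]' | grep -E "width"
python3 -m jog '[0,0,0,0,2.5,0,0,0,0,2.5,0,0,0,0,2.5,0,0,0,0,2.5,0,0,0,0,2.5]'
```

```text
gripper_width: 0.0598
gripper_width: 0.0414
time_s: 30.93
eef_pos: [0.3972, 0.2976, -0.0094]
tool_rot: [-3.142, -0.0, 1.572]
ft_force: [1.1, -0.1, -1.5]
gripper_width: 0.041
grip_force: 30.0
```

The width changes little with height (41.0 to 41.8 mm) and shrinks slightly going down, so the long fingers bear on the head's underside. That is above the centre of mass, so the mill will hang stably. Lift a little and check.

```bash
python3 -m jog '[0,0,-0.5,0,2.5,0,0,-1,0,2.5,0,0,-2,0,2.5,0,0,-3,0,2.5,0,0,-3,0,2.5]'
python3 - <<'E'
from h import *
for _ in range(3): bot.snapshot("top")
s=bot.snapshot("scene"); a=bot.snapshot("wrist")
r=lambda i,w:cv2.resize(i,(w,360),interpolation=cv2.INTER_CUBIC)
cv2.imwrite("pics/m7.png",cv2.cvtColor(np.hstack([r(s[85:205,310:430],360),r(a[160:400,160:440],420)]),cv2.COLOR_RGB2BGR))
print(bot.sense()["gripper_width"],bot.sense()["eef_pos"])
E
```

```text
time_s: 31.35
eef_pos: [0.3991, 0.2988, 0.0239]
tool_rot: [3.138, -0.002, 1.572]
ft_force: [1.2, 0.2, -1.4]
gripper_width: 0.0416
grip_force: 30.0
0.0410753606120754 [0.39689896 0.29742082 0.02031396]
```

View pics/m7.png

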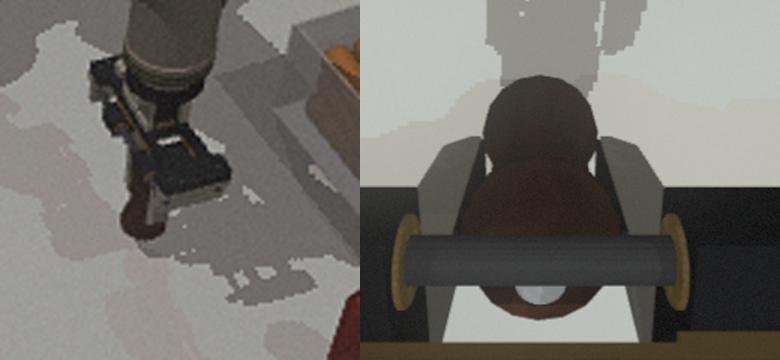

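The mill is off the table and hangs symmetrically between the fingers, silver tip at picture (280,353) and the foot's front edge at v≈210. I'll check its tilt from those pixels. That was the 14th and last picture, so from here the checks are numbers only.

```bash
python3 - <<'E'
from h import *
p=bot.camera_params("wrist"); Ti=np.linalg.inv(p["T_tool_cam"])
for n,X in [("top",(0,0,-109.4)),("foot front",(24,0,-15)),("foot l",(0,-24,-15)),("foot r",(0,24,-15)),("head back",(-22,0,-85))]:
    x=Ti@np.append(np.array(X)/1e3,1); print(n,x[0]/x[2]*p["fx"]+p["cx"],x[1]/x[2]*p["fy"]+p["cy"])
print(bot.sense()["ft_force"])
E
```

```text
top 278.6461713612077 353.27416549830406
foot front 279.0865792171637 214.576077109715
foot l 241.37345507304707 251.04422595155864
foot r 316.9766302135126 250.92358652281052
head back 278.9759891475789 357.28892510274545
[-0.80655696  0.18396968 -1.25463875]
```

Upright: the tip is predicted at (279,353) and the foot's front edge at v = 214.6. Carry it to the midpoint (0.619, 0.0565), moving along y first and then x.

```bash
python3 -m jog '[-2,0,-2,0,2.5,-5,0,-2,0,2.5,-8,0,-2,0,2.5,-11,0,-2,0,2.5,-14,0,-2,0,2.5]' | grep eef
python3 -m jog '[-3,0,0,0,2.5,-6,1,0,0,2.5,-8.5,3,0,0,2.5,-10.1,5,0,0,2.5,-10.1,8,0,0,2.5]' | grep eef
python3 -m jog '[0,3,0,0,2.5,0,6,0,0,2.5,0,9,0,0,2.5,0,12,0,0,2.5,0,14.2,0,0,2.5]' | grep eef
python3 -m jog '[0,0,0,0,2.5,0,0,0,0,2.5,0,0,0,0,2.5,0,0,0,0,2.5,0,0,0,0,2.5]'
```

```text
eef_pos: [0.3966, 0.1564, 0.0401]
eef_pos: [0.4767, 0.0535, 0.0399]
eef_pos: [0.6211, 0.0566, 0.0397]
time_s: 33.27
eef_pos: [0.6184, 0.0569, 0.0406]
tool_rot: [-3.141, -0.0, 1.572]
ft_force: [-0.8, 0.2, -1.4]
gripper_width: 0.0416
grip_force: 30.0
```

Down 5.0 cm to the grasp height (−0.0094), with the last part slow.

```bash
python3 -m jog '[0,0,1.5,0,2.5,0,0,2.8,0,2.5,0,0,3.8,0,2.5,0,0,4.2,0,2.5,0,0,4.2,0,2.5]' | grep -E "eef|ft"
python3 -m jog '[0,0,0.2,0,2.5,0,0,0.4,0,2.5,0,0,0.6,0,2.5,0,0,0.8,0,2.5,0,0,0.8,0,2.5]' | grep -E "eef|ft"
python3 -m jog '[0,0,0,0,2.5,0,0,0,0,2.5,0,0,0,0,2.5,0,0,0,0,2.5,0,0,0,0,2.5]' | grep -E "eef|ft|width"
```

```text
eef_pos: [0.6175, 0.0567, -0.0034]
ft_force: [-0.1, 0.2, -2.5]
eef_pos: [0.6197, 0.0568, -0.0092]
ft_force: [-0.2, -0.1, -0.9]
eef_pos: [0.6195, 0.0568, -0.0092]
ft_force: [0.6, 0.2, -0.1]
gripper_width: 0.0419
```

```bash
python3 -m jog '[0,0,0.05,0,2.5,0,0,0.1,0,2.5,0,0,0.1,0,2.5,0,0,0.1,0,2.5,0,0,0.1,0,2.5]' | grep -E "eef|ft"
python3 -m jog '[0,0,0,0,7,0,0,0,0,7,0,0,0,0,7,0,0,0,0,7,0,0,0,0,7]' | grep -E "eef|ft|width"
python3 -m jog '[0,0,0,0,7,0,0,0,0,7,0,0,-2,0,7,0,0,-6,0,7,0,0,-10,0,7]' | grep -E "eef|ft|width"
python3 -m jog '[0,-4,-4,0,7,0,-8,-8,0,7,0,-12,-8,0,7,0,-16,-8,0,7,0,-18,-8,0,7]' | grep -E "eef|ft|width"
python3 - <<'E'
from h import *
for _ in range(4): bot.snapshot("scene")
c=cam("wrist"); w=bot.snapshot("wrist"); t=bot.snapshot("top"); s=bot.snapshot("scene")
np.savez("w8.npz",w=w,R=c[1],t=c[2],top=t,scene=s)
print(bot.sense()["eef_pos"])
cw=c; ct=cam("top"); cs=cam("scene")
def pr(c,X): x=c[1]@np.array(X)+c[2]; return x[0]/x[2]*c[0]["fx"]+c[0]["cx"],x[1]/x[2]*c[0]["fy"]+c[0]["cy"]
for n,cc in (("w",cw),("t",ct),("s",cs)):
    print(n,[(k,np.round(pr(cc,X))) for k,X in {"mill foot":(.6195,.058,.005),"mill head":(.6195,.058,.085),"salt cap":(.6165,.177,.07),"knob":(.622,-.063,.095)}.items()])
for n,cc,im in (("w",cw,w),("t",ct,t),("s",cs,s)):
    hsv=cv2.cvtColor(im,cv2.COLOR_RGB2HSV)
    m=cv2.inRange(hsv,(0,50,12),(15,255,75))|cv2.inRange(hsv,(165,50,12),(180,255,75)); m=cv2.morphologyEx(m,cv2.MORPH_OPEN,np.ones((3,3)))
    for b in blobs(im,m,60): print(n,"dark brown bbox",cv2.boundingRect(b),cv2.contourArea(b))
E
```

```text
eef_pos: [0.6197, 0.057, -0.0094]
ft_force: [-2.9, 0.2, 6.1]
eef_pos: [0.6193, 0.0567, -0.0106]
ft_force: [0.1, -0.2, -0.8]
gripper_width: 0.0682
eef_pos: [0.6171, 0.0567, 0.0883]
ft_force: [1.5, -0.2, -0.3]
gripper_width: 0.0704
eef_pos: [0.4388, 0.0566, 0.1712]
ft_force: [-0.9, -0.2, 0.9]
gripper_width: 0.07
[0.44046948 0.05656857 0.1698908 ]
w [('mill foot', array([432., 192.])), ('mill head', array([471., 209.])), ('salt cap', array([480.,  74.])), ('knob', array([460., 327.]))]
t [('mill foot', array([253., 177.])), ('mill head', array([251., 170.])), ('salt cap', array([203., 173.])), ('knob', array([302., 168.]))]
s [('mill foot', array([310., 239.])), ('mill head', array([311., 222.])), ('salt cap', array([350., 213.])), ('knob', array([270., 232.]))]
w dark brown bbox (423, 185, 72, 44) 1824.5
t dark brown bbox (244, 162, 16, 17) 147.0
t dark brown bbox (89, 151, 34, 31) 472.0
t dark brown bbox (377, 79, 107, 16) 378.5
s dark brown bbox (114, 356, 116, 51) 446.5
s dark brown bbox (303, 233, 11, 14) 85.5
s dark brown bbox (304, 218, 15, 12) 101.0
s dark brown bbox (418, 190, 26, 30) 470.5
```

The mill is upright on the midpoint: scene head blob at (311.5,224) against a predicted (311,222), foot at about (309,240) against (310,239), top-view head at (252,170.5) against (251,170). One last numeric check of knob and salt, then hand in.

```bash
python3 - <<'E'
from h import *
d=np.load("w8.npz")
g=cv2.cvtColor(d["top"],cv2.COLOR_RGB2GRAY); gs=cv2.cvtColor(d["scene"],cv2.COLOR_RGB2GRAY)
for n,i,(x,y) in (("top",g,(285,150)),("scene",gs,(255,215))):
    for b in blobs(i,i[y:y+40,x:x+35]<60,6): print(n,"knob",np.array(cv2.boundingRect(b))+[x,y,0,0])
w=cv2.cvtColor(d["w"],cv2.COLOR_RGB2GRAY)
c=cv2.HoughCircles(cv2.medianBlur(w[40:120,430:530],3),cv2.HOUGH_GRADIENT,1,20,param1=60,param2=14,minRadius=16,maxRadius=28)
print("salt cap (pred 480,74)",None if c is None else c[0][:3]+[430,40,0])
s=bot.sense(); print(s["time_s"],s["gripper_width"],s["ft_force"])
E
```

```text
top knob [288 175  11  11]
top knob [298 165   8   9]
scene knob [266 231   7  12]
salt cap (pred 480,74) [[483.5         69.5         26.10000038]]
36.5333 0.06975316696137955 [-0.01701178 -0.25074856  0.06051941]
```

```bash
python3 -c "
from cell import bot
print(bot.job_done())"
```

```text
the job is handed in; nothing more can be done
None
```

I handed the job in at about 36.5 s, with no verdict returned: by camera the lidded pot is on the round coaster, the salt on the square one and the mill midway between them, all upright and released; the larger lid, jar and bottle were never handled, though I didn't measure them again.

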